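# Pack the microscope optics into their caddy

### The job

Flip the toggle clamp on the fixture fully open to free the filter cube, leaving the clamp open. Stand the cube and the two objectives upright in the grey caddy, each in the seat made for it: the cube in the square seat, the wide objective in the large round seat, the slim objective in the small round seat. They are delicate, so set them down, do not drop them, and leave the two eyepieces standing where they are.

Things in the scene. Friction and masses are not known exactly. Their poses are not given: they have to be found in the camera images.
- filter_cube_center (a point): Filter cube: dark steel block 40 x 40 x 46 mm tall, glass windows in its +x and -x faces, 0.16 kg, loose. Stands on the fixture's base plate (top 12 mm above the bench, 76 mm wide along y), low stops 6 mm high at its x faces, y faces free to grasp; the clamp's foot presses on its top. Point: its centre, 23 mm above its underside. x points away from the clamp's hinge at the start, z up.
- objective_wide_center (a point): Wide objective: standing nose up, steel barrel 40 mm in diameter for the lower 37 mm with a black ring near the foot, then a taper to a 28 mm nose with a lens, 50 mm tall; loose on the bench, about 0.22 kg. The point is on its axis half-way up, 25 mm above its underside.
- objective_slim_center (a point): Slim objective: standing nose up, steel barrel 24 mm in diameter for the lower 46 mm with a black ring near the foot, then a taper to a 12 mm nose with a small lens, 64 mm tall; loose on the bench, about 0.13 kg. The point is on its axis half-way up, 32 mm above its underside.
- eyepiece_a_center (a point): One of two identical eyepieces, look-alikes that stay. Stands upright on the bench on a narrow steel tube (26 mm diameter, lower 24 mm), wider black head above (36 to 39 mm) with a large glass lens sunk in its rubber eyecup; 52 mm tall, loose, 0.09 kg. The point is on its axis half-way up, 26 mm above its underside.
- eyepiece_b_center (a point): One of two identical eyepieces, look-alikes that stay. Stands upright on the bench on a narrow steel tube (26 mm diameter, lower 24 mm), wider black head above (36 to 39 mm) with a large glass lens sunk in its rubber eyecup; 52 mm tall, loose, 0.09 kg. The point is on its axis half-way up, 26 mm above its underside.
- seat_square: Square seat for the filter cube: inside 56 x 56 mm, sides along x and y. Fixed black plastic lip 4 mm high, 4 mm thick, in a shallow grey tray (the caddy). Origin: centre of its underside, on the tray floor 4 mm above the bench; z up. The three seats stand in one row, 85 mm apart, in any order; x runs along the row. Tray 290 x 124 mm, rim 9 mm above the bench.
- seat_large: Large round seat for the wide objective: inside diameter 56 mm. Fixed black plastic lip 4 mm high, 4 mm thick, in a shallow grey tray (the caddy). Origin: centre of its underside, on the tray floor 4 mm above the bench; z up. The three seats stand in one row, 85 mm apart, in any order; x runs along the row. Tray 290 x 124 mm, rim 9 mm above the bench.
- seat_small: Small round seat for the slim objective: inside diameter 40 mm. Fixed black plastic lip 4 mm high, 4 mm thick, in a shallow grey tray (the caddy). Origin: centre of its underside, on the tray floor 4 mm above the bench; z up. The three seats stand in one row, 85 mm apart, in any order; x runs along the row. Tray 290 x 124 mm, rim 9 mm above the bench.
- clamp (a joint): Toggle clamp lever, rad: 0 closed (foot on the cube, handle nearly upright), 1.75 fully open (handle laid back nearly level, away from the cube; arm upright, clear of the cube). Over-centre spring: it pulls shut below about 0.8 and snaps open by itself above. About 5 N on the handle's end moves it.
- clamp_knob (a point): Centre of the round top end of the clamp's red handle, a bar 16 mm thick. Frame turns with the lever; closed: z up, x level from the hinge towards the cube, y along the hinge axis. The hinge lies at (-26, 0, -97) mm in this frame, 50 mm above the bench. Closed, the steel arm to the foot runs ahead in +x, its top 70 mm below this point. Opening swings the handle to -x, then down.
Not all that is in view belongs to the job. What is shaped like the part that bears filter_cube_center but orange is not meant.

How it is judged:
On the way:
1. the clamp is flipped open while the filter cube still stands in the fixture (moved less than 15 mm) (value of joint clamp above 1.3 rad and distance of filter_cube_center from where it was at the start of the episode below 0.015 m), for 0.2 s.
At the end, for the whole second after the job is handed in: Clamp open (over 1.3 rad); cube in the square seat, wide objective in the large ring, slim one in the small ring: within 10 mm of its centre, on the tray floor within 3 mm, upright within 0.1 rad, released, at rest; eyepieces upright within 15 mm of their start (value of joint clamp above 1.3 rad and horizontal distance between filter_cube_center and seat_square below 0.01 m and z of filter_cube_center in the frame of seat_square between 0.02 and 0.026 m and angle between each of filter_cube_center, objective_wide_center, objective_slim_center, eyepiece_a_center, eyepiece_b_center's own z axis and vertical below 0.1 rad and linear speed of each of filter_cube, objective_wide, objective_slim below 0.02 m/s and contact force between the fingers and filter_cube below 0.1 N and horizontal distance between objective_wide_center and seat_large below 0.01 m and z of objective_wide_center in the frame of seat_large between 0.022 and 0.028 m and contact force between the fingers and objective_wide below 0.1 N and horizontal distance between objective_slim_center and seat_small below 0.01 m and z of objective_slim_center in the frame of seat_small between 0.029 and 0.035 m and contact force between the fingers and objective_slim below 0.1 N and distance of each of eyepiece_a_center, eyepiece_b_center from where it was at the start of the episode below 0.015 m); the robot touches nothing.
It fails at once if the filter cube is dropped (falls freely faster than 0.7 m/s) (linear speed of filter_cube above 0.7 m/s and contact force between filter_cube and anything else below 0.01 N).
It fails at once if the objective wide is dropped (falls freely faster than 0.7 m/s) (linear speed of objective_wide above 0.7 m/s and contact force between objective_wide and anything else below 0.01 N).
It fails at once if the objective slim is dropped (falls freely faster than 0.7 m/s) (linear speed of objective_slim above 0.7 m/s and contact force between objective_slim and anything else below 0.01 N).
It fails at once if an eyepiece is moved more than 25 mm or knocked over (distance of eyepiece_a_center from where it was at the start of the episode above 0.025 m or angle between eyepiece_a_center's own z axis and vertical above 0.5 rad).
It fails at once if an eyepiece is moved more than 25 mm or knocked over (distance of eyepiece_b_center from where it was at the start of the episode above 0.025 m or angle between eyepiece_b_center's own z axis and vertical above 0.5 rad).
It also fails if it takes over 109 s, if anything falls off the work surface, if the arm or the gripper's body presses on something with over 40 N, if the wrist force passes 120 N, or if a joint passes its speed limit or range.

### The arm

A 6-joint arm with a two-finger parallel gripper is mounted at the origin on the work surface. World frame = base frame: x ahead of the robot, y to its left, z up, the work surface at z = 0. Lengths are in m, angles in rad, forces in N, time in s.
With the tool pointing down it reaches from about 0.35 to 1 m from the base axis. Payload 7.1 kg.
Tool frame: the origin (TCP) lies at the very end of the fingers, on their centre line; the grasp point (between the pads) lies 19 mm behind it; y points along the fingers, z is the direction in which the jaws open and shut, and the axes are right-handed (so a half turn about y gives the same grasp; the last joint's range is limited). The gripper opens to 85 mm and grips with 20 to 120 N. Pads are 22 mm wide; open, the fingers measure 114 mm over their backs; the gripper's body (76 mm by 85 mm) begins 54 mm behind the grasp point. The pads swing forward as they close: fully open they stand 13 mm farther back than shut.
Start: joints at [1.224, 0.423, 1.63, -0, 1.089, -0.019], TCP at [0.201, 0.592, 0.231] pointing down, gripper open.
Joint ranges: [-3, 3], [-0.9, 2.11], [0.09, 2.58], [-1.31, 4.45], [0.11, 2.69], [-2.54, 2.54]. Speed limits (rad/s): [2.39, 2.39, 3.01, 3.14, 3.14, 3.14].

### API

Orientations are given as a rotation vector (axis times angle).
In Python, from station import bot gives the robot as it stands. The module is installed in compiled form; this text tells all that it offers.
- The arm moves only by the tool apply_moves, never from a script. Its argument "steps" is a list of rows, each a list of 2 entries, a list of its own where there are three numbers: the shift along the tool's x, y, z scaled (see below), then the turn about the tool's y scaled (see below). A call has 1 to 20 rows; each row is the pose to reach, as a shift and turn from the pose commanded when the call began, along the tool's axes at that moment, turning the shorter way round; what a row does not reach only later rows make up. The controller multiplies each number of a shift by 0.5 m and each number of a turn by 360 degrees. A row lasts 1/10 s, in which the tool goes at most 50 mm and 8.59 degrees, less where a joint would pass 70% of its speed; a pose out of reach is approached as far as the arm can. A call with a number of a shift or a turn outside -1 to 1 is refused whole. A call with a gripper value outside its range is refused whole. "hand" is the opening, from 0 (shut) to 1 (fully open), set as the call begins (left out, the last holds). The fingers move at their own pace and stop on an object; "force" is the grip in N (left out, the last holds). Time passes only in rows, so rows that repeat a pose let the fingers close. It gives the time, the measured TCP pose, the force and the opening at its end, in the units of the state.
- bot.sense(): the state, without advancing time (a new reading comes with each control period).
- bot.read_camera(name): name is "scene" or "top" or "wrist"; returns a dict with "frame" (480x640x3 uint8, red, green, blue), "intrinsics" (3x3 intrinsics, pixels), "extrinsics" (4x4, takes a point from camera to world coordinates); the wrist camera has in their place "hand_eye" (4x4, takes a point from camera to tool coordinates, whose origin is the TCP and whose axes are the tool frame's). Camera axes: x right, y down, z forward; pixel columns grow to the right and rows downward; lengths in m; the calibration is good to about 2 mm. A picture is of the moment at which its call begins: read the wrist's pose just before it. There is no depth.
- bot.close_job(): hands the job in, once; it reports no verdict.
The state is a dict: "time": time; "joint_pos": joint angles; "dq": joint speeds; "effort": joint torques, N m; "eef_pos": TCP position; "tool_rot": TCP orientation; "contact_force": force on the tool from outside, world axes, zero at the start; "moment": the same for the moment, N m; "gripper_width": finger opening in m.
Only numpy, scipy, OpenCV 4.12 (cv2) and the standard library are available. Lean on these libraries where they do the work, as an engineer would, in place of code of your own. Each camera call takes 0.05 s, during which the arm holds its last target.

## Working session

There is one attempt and no reset: what is moved stays moved. The work goes in short steps, Python scripts to look and compute and a tool call to move; the robot and the scene stay as the last step left them, time stands still between calls to the robot, and variables do not carry over. Pictures are saved under pics/ and viewed, and the job is handed in when it is done.

Besides the shell and the picture viewer there is one more tool, called after "Emit:" by a JSON object that holds its "name" and its "arguments". apply_moves: Moves the arm, as the interface text tells. Its arguments: {"type":"object","properties":{"steps":{"type":"array","items":{"type":"array"}},"hand":{"type":"number"},"force":{"type":"number"}},"required":["steps"]}

```bash
mkdir -p pics
cat > h.py <<'E'
import numpy as np,cv2
from station import bot
from scipy.spatial.transform import Rotation as R
def snap(n,f):
    s=bot.sense();d=bot.read_camera(n);cv2.imwrite('pics/'+f+'.png',d['frame'][:,:,::-1])
    if 'extrinsics' in d: T=np.array(d['extrinsics'])
    else:
        W=np.eye(4);W[:3,:3]=R.from_rotvec(s['tool_rot']).as_matrix();W[:3,3]=s['eef_pos'];T=W@np.array(d['hand_eye'])
    np.savez('pics/'+f+'.npz',K=d['intrinsics'],T=T,im=d['frame']);return d
def px(f,u,v,z):
    d=np.load('pics/'+f+'.npz');r=d['T'][:3,:3]@np.linalg.solve(d['K'],[u,v,1.]);o=d['T'][:3,3]
    return o+r*(z-o[2])/r[2]
def proj(f,p):
    d=np.load('pics/'+f+'.npz');q=d['K']@(d['T'][:3,:3].T@(np.array(p)-d['T'][:3,3]));return q[:2]/q[2]
def crop(f,u0,v0,u1,v1,k,out):
    im=np.load('pics/'+f+'.npz')['im'][v0:v1,u0:u1,::-1]
    cv2.imwrite('pics/'+out+'.png',cv2.resize(im,None,fx=k,fy=k,interpolation=cv2.INTER_CUBIC))
E
python3 - <<'E'
from h import *
s=bot.sense();print({k:np.round(v,3) for k,v in s.items()});print(R.from_rotvec(s['tool_rot']).as_matrix().round(3))
for n in ('scene','top','wrist'):
    snap(n,n+'0');d=np.load(f'pics/{n}0.npz');print(n,d['K'].round(1).tolist(),d['T'].round(3).tolist())
E
```

```text
{'time': np.float64(0.0), 'joint_pos': array([ 1.224,  0.424,  1.631,  0.   ,  1.089, -0.019]), 'dq': array([ 0.   ,  0.002,  0.001,  0.   , -0.   ,  0.001]), 'effort': array([-1.0000e-03, -5.5739e+01, -2.8173e+01, -0.0000e+00,  7.0000e-03,
       -0.0000e+00]), 'eef_pos': array([0.201, 0.591, 0.231]), 'tool_rot': array([-1.557,  0.258, -0.257]), 'contact_force': array([-0.362,  0.137,  0.014]), 'moment': array([-0.031, -0.112, -0.036]), 'gripper_width': np.float64(0.086)}
[[ 0.947 -0.001  0.322]
 [-0.322 -0.001  0.947]
 [-0.    -1.    -0.002]]
scene [[607.9, 0.0, 316.0], [0.0, 607.9, 237.2], [0.0, 0.0, 1.0]] [[-0.294, 0.779, -0.554, 1.112], [0.956, 0.238, -0.173, 0.161], [-0.003, -0.58, -0.814, 0.933], [0.0, 0.0, 0.0, 1.0]]
top [[485.6, 0.0, 325.0], [0.0, 485.6, 236.8], [0.0, 0.0, 1.0]] [[-0.002, -0.991, 0.135, 0.407], [-1.0, -0.001, -0.027, 0.004], [0.027, -0.135, -0.99, 1.146], [0.0, 0.0, 0.0, 1.0]]
wrist [[373.5, 0.0, 322.6], [0.0, 373.5, 240.3], [0.0, 0.0, 1.0]] [[0.322, 0.903, 0.286, 0.127], [0.947, -0.307, -0.098, 0.616], [-0.0, 0.302, -0.953, 0.373], [0.0, 0.0, 0.0, 1.0]]
```

View pics/scene0.png

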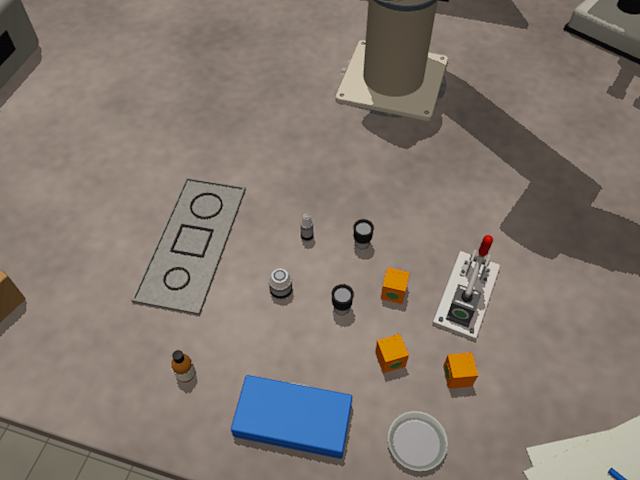

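View pics/top0.png

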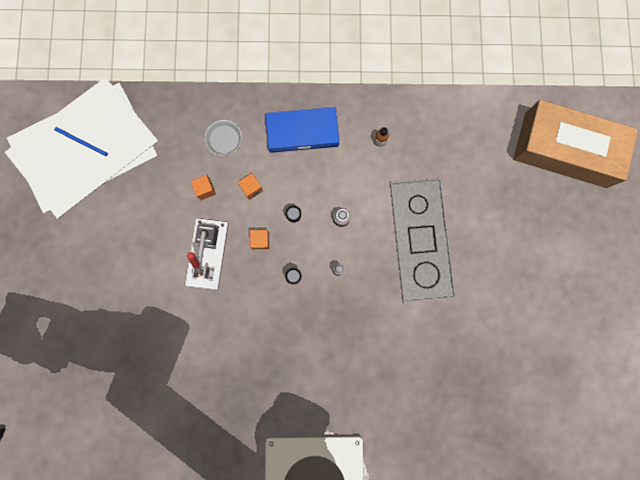

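View pics/wrist0.png

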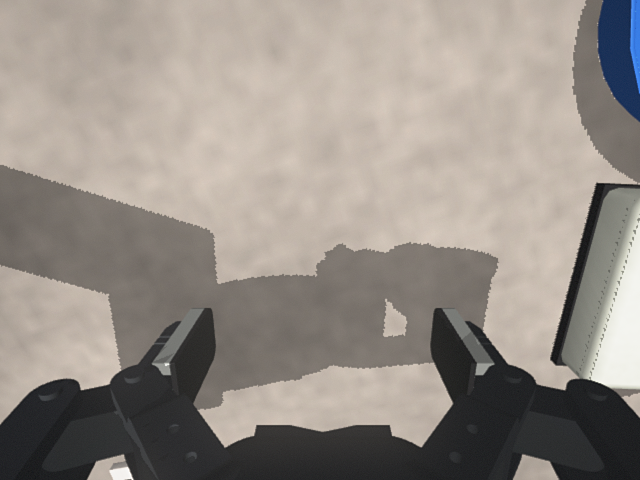

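The top view shows these candidates for each target:
- **Cube:** the dark cube in the fixture at top (206,235), against orange look-alikes at (203,187), (250,185) and (259,239).
- **Wide objective:** steel at (342,215), against the eyepieces at (293,213) and (293,275).
- **Slim objective:** (337,268), against the bottle at (382,136).

The tray is at (422,240), with the small ring, square and large ring running from top to bottom. Next I'll check this choice in close crops.

Run:
```python
from h import *
crop('top0',170,160,370,300,4,'ct1');crop('top0',380,170,460,310,4,'ct2')
crop('scene0',420,220,520,350,4,'cs1');crop('scene0',120,170,390,320,3,'cs2')
```

```text
(no output)
```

View pics/ct1.png

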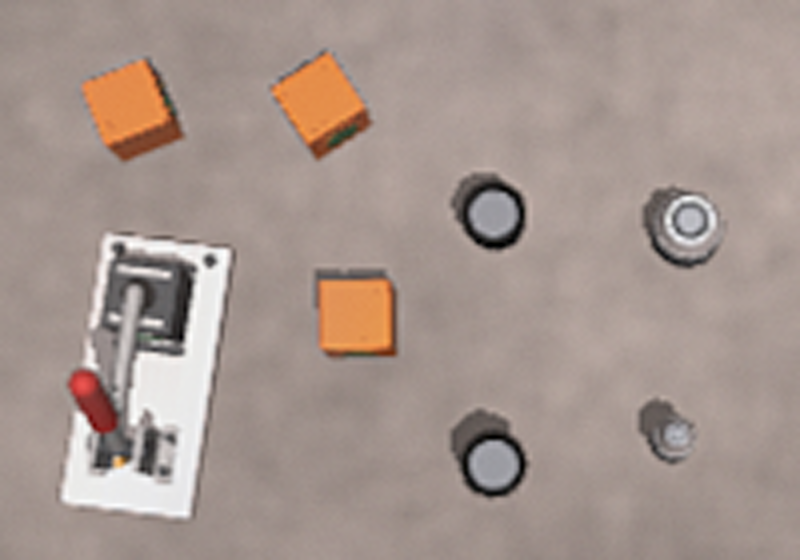

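View pics/ct2.png

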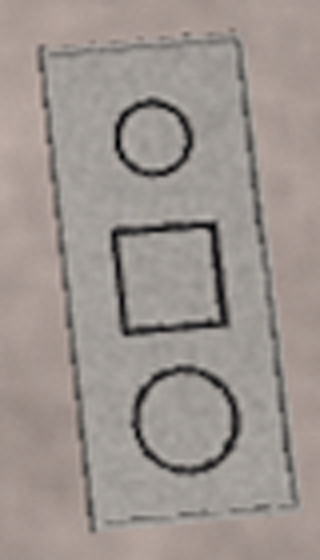

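View pics/cs1.png

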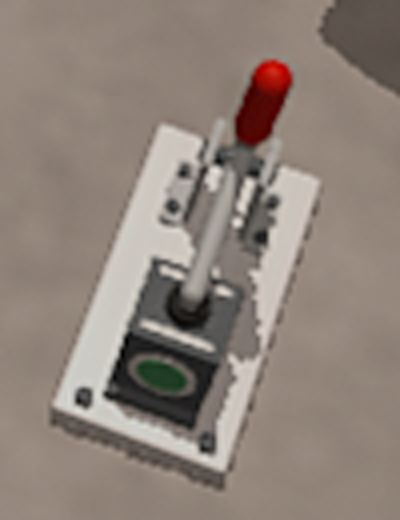

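View pics/cs2.png

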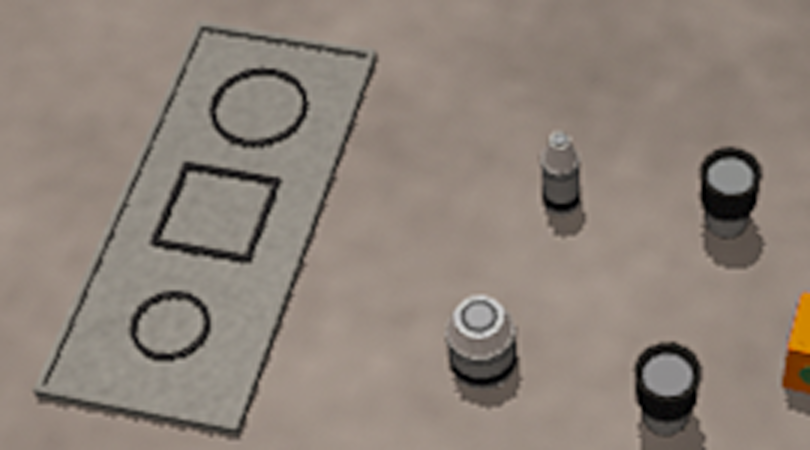

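Run:
```python
from h import *
T=lambda x,y:(170+x/4,160+y/4); S=lambda x,y:(420+x/4,220+y/4);S2=lambda x,y:(120+x/3,170+y/3);T2=lambda x,y:(380+x/4,170+y/4)
L=[('wide',T(690,219),S2(478,316),.05),('slim',T(679,434),S2(559,136),.064),('eyA',T(494,213),S2(667,377),.05),('eyB',T(494,464),S2(730,178),.05),
('large',T2(186,420),S2(259,107),.008),('square',T2(170,278),S2(216,212),.008),('small',T2(153,138),S2(171,326),.008),('knob',T(85,384),S(272,76),.147),
('p1',T(105,233),S(52,408),.012),('p2',T(235,250),S(222,475),.012),('p3',T(192,521),S(322,178),.012),('p4',T(62,504),S(160,125),.012),
('cubeFR',T(190,262),S(198,428-72+0),.058)]
for n,t,s,z in L:print(n,px('top0',*t,z)[:2].round(4),px('scene0',*s,z)[:2].round(4))
```

```text
wide [ 0.6075 -0.0653] [ 0.6062 -0.0624]
slim [ 0.4831 -0.0574] [ 0.4799 -0.0539]
eyA [0.6107 0.0469] [0.6132 0.0511]
eyB [0.4673 0.046 ] [0.4701 0.0503]
large [ 0.4717 -0.2649] [ 0.4733 -0.2605]
square [ 0.5559 -0.2579] [ 0.5579 -0.2534]
small [ 0.6406 -0.2502] [ 0.642  -0.2452]
knob [0.503  0.2519] [0.5015 0.2557]
p1 [0.6052 0.2768] [0.5962 0.2067]
p2 [0.5952 0.2004] [0.6063 0.2799]
p3 [0.4367 0.2213] [0.4465 0.3012]
p4 [0.4466 0.2961] [0.4391 0.2269]
cubeFR [0.5807 0.2176] [0.5813 0.2568]
```

```bash
cat >> h.py <<'E'
def plan(x,y,z,yaw):
    s=bot.sense();M=R.from_rotvec(s['tool_rot']).as_matrix();p=np.array(s['eef_pos'])
    y0=np.arctan2(M[1,0],M[0,0]);print('t',round(float(s['time']),2),'pos',p.round(4),'yaw',round(float(y0),4),'w',round(float(s['gripper_width']),4))
    d=(yaw-y0+np.pi)%(2*np.pi)-np.pi
    print('shift',(M.T@(np.array([x,y,z])-p)/.5).round(4),'turn',round(float(-d/2/np.pi),4))
E
python3 - <<'E'
from h import *
plan(.531,.250,.26,-.129)
E
```

```text
t 0.15 pos [0.201  0.5913 0.2307] yaw -0.3278 w 0.0855
shift [ 0.8446 -0.0581 -0.4339] turn -0.0316
```

Emit:
{"name": "apply_moves", "arguments": {"steps": [[[0.2,-0.058,-0.1],-0.008],[[0.4,-0.058,-0.2],-0.016],[[0.6,-0.058,-0.3],-0.024],[[0.845,-0.058,-0.434],-0.0316],[[0.845,-0.058,-0.434],-0.0316],[[0.845,-0.058,-0.434],-0.0316],[[0.845,-0.058,-0.434],-0.0316],[[0.845,-0.058,-0.434],-0.0316],[[0.845,-0.058,-0.434],-0.0316],[[0.845,-0.058,-0.434],-0.0316],[[0.845,-0.058,-0.434],-0.0316],[[0.845,-0.058,-0.434],-0.0316],[[0.845,-0.058,-0.434],-0.0316],[[0.845,-0.058,-0.434],-0.0316],[[0.845,-0.058,-0.434],-0.0316],[[0.845,-0.058,-0.434],-0.0316]]}}

```text
time: 1.75
eef_pos: [0.5309, 0.2509, 0.2604]
tool_rot: [-1.568, 0.101, -0.101]
contact_force: [0.5, -0.2, 0.4]
gripper_width: 0.0852
```

Run:
```python
from h import *
snap('wrist','w1');plan(.531,.250,.26,-.129)
```

```text
t 1.8 pos [0.531  0.2508 0.2604] yaw -0.1283 w 0.0857
shift [ 0.0002  0.0007 -0.0015] turn 0.0001
```

View pics/w1.png

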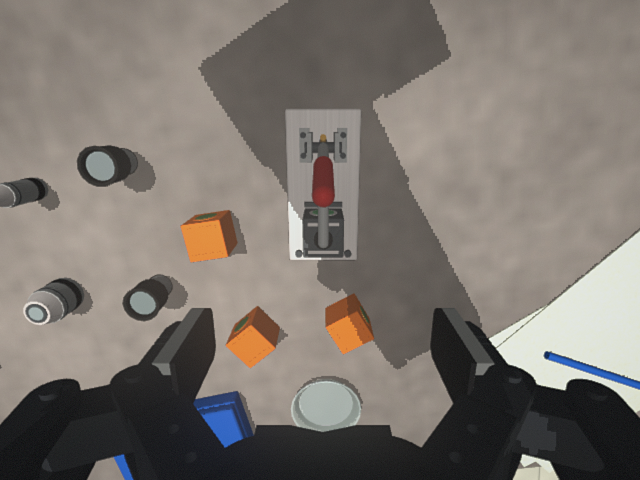

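Run:
```python
from h import *
crop('w1',270,95,380,275,4,'cw1')
for n,u,v,z in [('pbl',286,110,.012),('pbr',360,110,.012),('pfr',357,261,.012),('pfl',290,260,.012),('knob',322.5,195,.15),('eyA',145,299,.05),('eyB',101,166,.05),('wide',37,313,.05)]: print(n,px('w1',u,v,z).round(4))
print(np.load('pics/w1.npz')['T'][:3,3], proj('w1',[.502,.254,.147]))
```

```text
pbl [0.4378 0.2262 0.012 ]
pbr [0.4472 0.2987 0.012 ]
pfr [0.6053 0.2798 0.012 ]
pfl [0.5946 0.2058 0.012 ]
knob [0.5008 0.2544 0.15  ]
eyA [0.6044 0.0546 0.05  ]
eyB [0.466  0.0509 0.05  ]
wide [ 0.6056 -0.0628  0.05  ]
[0.45352522 0.26038392 0.40262089] [322.16917074 196.02955692]
```

View pics/cw1.png

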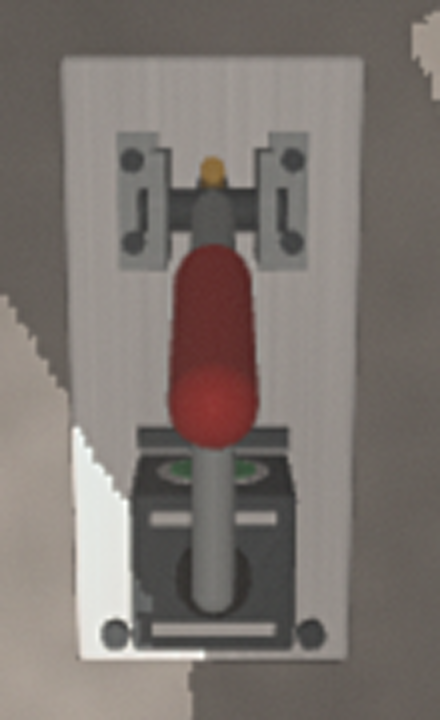

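Emit:
{"name": "apply_moves", "arguments": {"steps": [[[0,0,0],0],[[0,0,0],0],[[0,0,0],0],[[0,0,0],0],[[0,0,0],0],[[0,0.05,0],0],[[0.004,0.1,0],0],[[0.004,0.15,0],0],[[0.004,0.2,0],0],[[0.004,0.25,0],0],[[0.004,0.27,0],0],[[0.004,0.27,0],0],[[0.004,0.27,0],0],[[0.004,0.27,0],0]], "hand": 0, "force": 30}}

```text
time: 3.2
eef_pos: [0.5343, 0.2504, 0.1267]
tool_rot: [-1.567, 0.1, -0.103]
contact_force: [-0.0, 0.2, -0.2]
gripper_width: 0.0001
```

Run:
```python
from h import *
print('cube',px('w1',323.4,218,.058),px('w1',323.4,257,.058))
snap('scene','s2');crop('s2',400,130,560,330,3,'cs3')
```

```text
cube [0.53995327 0.25023261 0.058     ] [0.57905489 0.24521918 0.058     ]
```

View pics/cs3.png

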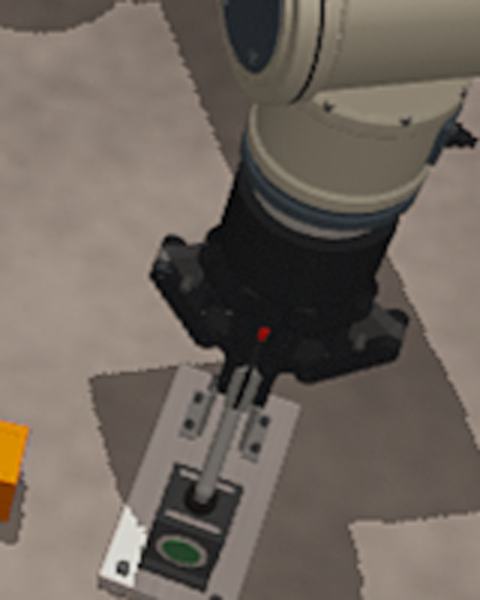

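Emit:
{"name": "apply_moves", "arguments": {"steps": [[[-0.015,0,0],0],[[-0.03,0,0],0],[[-0.045,0,0],0],[[-0.06,0,0],0],[[-0.075,0,0],0],[[-0.09,0,0],0],[[-0.105,0,0],0],[[-0.12,0,0],0],[[-0.135,0,0],0],[[-0.15,0,0],0],[[-0.165,0,0],0],[[-0.18,0,0],0],[[-0.195,0,0],0],[[-0.21,0,0],0],[[-0.21,0,0],0],[[-0.21,0,0],0]]}}

```text
time: 4.85
eef_pos: [0.4286, 0.2635, 0.1252]
tool_rot: [-1.569, 0.102, -0.101]
contact_force: [-3.8, 1.9, -1.6]
gripper_width: -0.0001
```

Run:
```python
from h import *
snap('scene','s3');crop('s3',400,130,560,330,3,'cs4');plan(.5595,.2477,.2,-.126)
```

```text
t 4.9 pos [0.4284 0.2635 0.1251] yaw -0.1294 w -0.0002
shift [ 0.2638 -0.1503  0.0025] turn -0.0005
```

View pics/cs4.png

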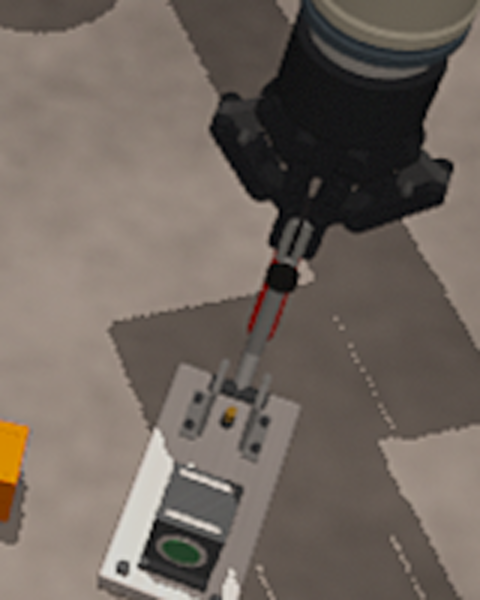

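Emit:
{"name": "apply_moves", "arguments": {"steps": [[[-0.02,0,0],0],[[-0.04,0,0],0],[[-0.05,-0.03,0],0],[[-0.05,-0.1,0],0],[[-0.05,-0.2,0],0],[[-0.05,-0.27,0],0],[[-0.05,-0.27,0],0],[[-0.02,-0.27,0],0],[[0.03,-0.27,0],0],[[0.1,-0.27,0],0],[[0.2,-0.27,0],0],[[0.264,-0.27,0],0],[[0.264,-0.27,0],0],[[0.264,-0.27,0],0],[[0.264,-0.27,0],0]], "hand": 1}}

```text
time: 6.4
eef_pos: [0.5589, 0.2461, 0.2588]
tool_rot: [-1.57, 0.104, -0.099]
contact_force: [-0.3, -0.7, -0.2]
gripper_width: 0.0857
```

Run:
```python
from h import *
snap('scene','s4');crop('s4',400,130,560,330,3,'cs5');snap('wrist','w4');plan(.5595,.2477,.02,-.126)
```

```text
t 6.5 pos [0.559  0.2465 0.2598] yaw -0.1286 w 0.0854
shift [0.0013 0.4795 0.0028] turn -0.0004
```

View pics/cs5.png

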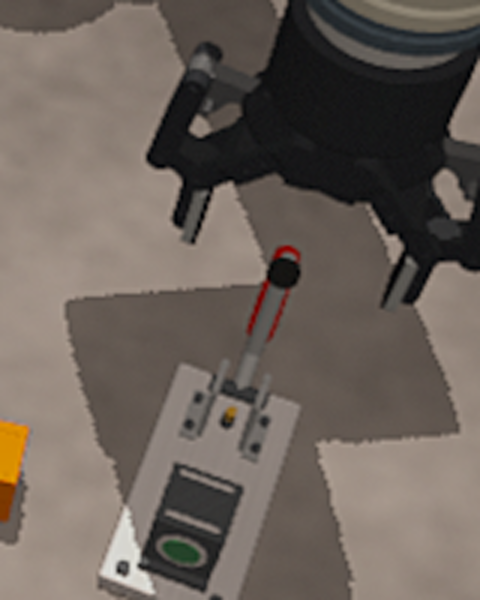

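View pics/w4.png

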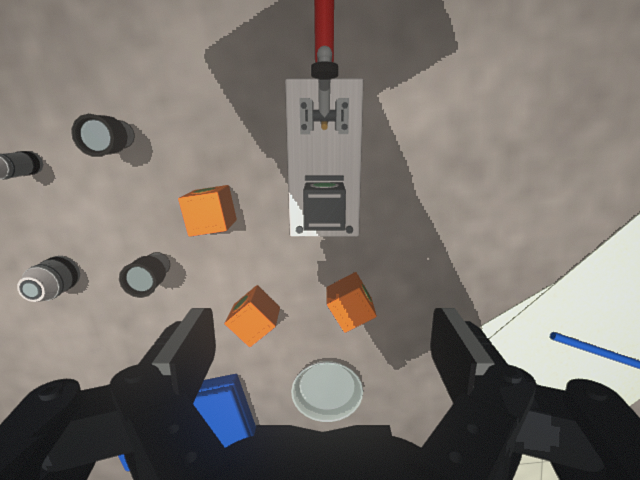

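Run:
```python
from h import *
T=np.load('pics/w4.npz')['T'];c=T[:3,3];u=proj('s4',c);print(c,u,(u-[400,130])*3, 'tip',proj('s4',[.559,.2465,.2598]))
print('cube',px('w4',324.5,195,.058),px('w4',324.5,229,.058),px('w4',304,212,.058),px('w4',345,212,.058),bot.sense()['joint_pos'].round(3))
crop('s4',380,40,600,260,3,'cs6');crop('w4',270,0,380,245,3,'cw4')
# arm top estimates
for x,z in [(.46,.13),(.455,.14),(.455,.15)]:
  y=.2624-.1248*(x-.4425);print(proj('w4',[x,y,z]),proj('s4',[x,y,z]))
```

```text
[0.48177348 0.25605119 0.40168042] [536.42984359 109.87316433] [409.28953077 -60.380507  ] tip [494.14331676 222.72312556]
cube [0.54554833 0.24941618 0.058     ] [0.57809132 0.24525097 0.058     ] [0.55911264 0.22820749 0.058     ] [0.5640712  0.26651718 0.058     ] [ 0.396  0.373  1.637 -0.     1.134 -1.046]
[324.75010688  88.35019775] [491.84737347 225.88950627]
[324.80528261  78.60574948] [494.06661713 219.97534343]
[324.88885574  76.79320618] [495.52212262 216.24810224]
```

View pics/cs6.png

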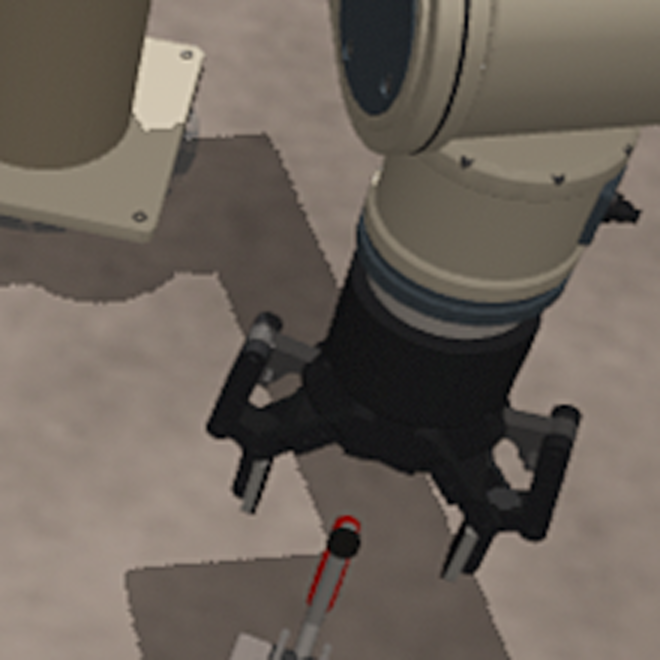

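View pics/cw4.png

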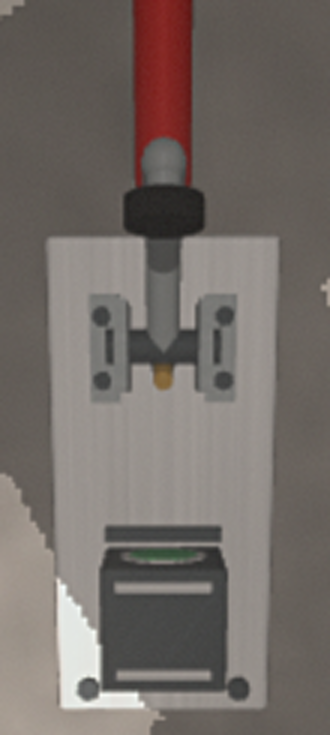

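Emit:
{"name": "apply_moves", "arguments": {"steps": [[[0,0,0],0.022],[[0,0,0],0.044],[[0,0,0],0.066],[[0,0,0],0.088],[[0,0,0],0.11],[[0,0,0],0.132],[[0,0,0],0.154],[[0,0,0],0.176],[[0,0,0],0.198],[[0,0,0],0.22],[[0,0,0],0.25],[[0,0,0],0.25],[[0,0,0],0.25]]}}

```text
time: 7.8
eef_pos: [0.5594, 0.2468, 0.2606]
tool_rot: [-1.145, 1.303, -1.303]
contact_force: [-0.1, 0.4, -0.3]
gripper_width: 0.0853
```

Emit:
{"name": "apply_moves", "arguments": {"steps": [[[0,0,0],0.022],[[0,0,0],0.044],[[0,0,0],0.066],[[0,0,0],0.088],[[0,0,0],0.11],[[0,0,0],0.132],[[0,0,0],0.154],[[0,0,0],0.176],[[0,0,0],0.198],[[0,0,0],0.22],[[0,0,0],0.25],[[0,0,0],0.25],[[0,0,0],0.25]]}}

```text
time: 9.1
eef_pos: [0.5596, 0.2467, 0.2605]
tool_rot: [-0.138, -2.156, 2.155]
contact_force: [-0.9, -0.1, 0.5]
gripper_width: 0.0853
```

Run:
```python
from h import *
snap('wrist','w5');plan(.561,.2475,.02,-.126+np.pi);print(bot.sense()['joint_pos'].round(3))
```

```text
t 9.15 pos [0.5597 0.2467 0.2605] yaw 3.015 w 0.0855
shift [-0.0024  0.4809 -0.002 ] turn -0.0001
[ 0.396  0.373  1.635 -0.     1.134  2.093]
```

View pics/w5.png

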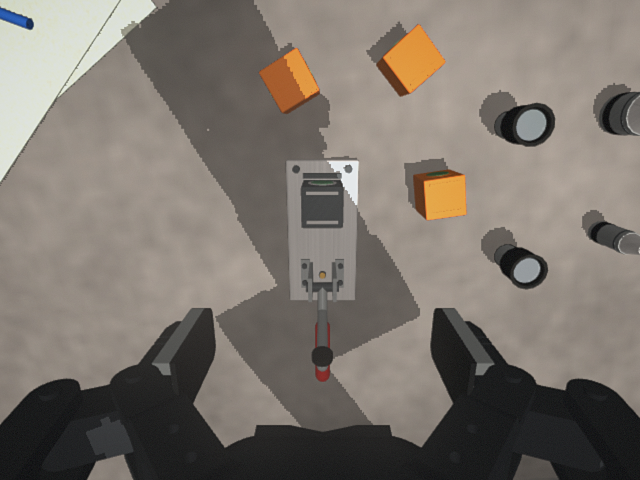

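Run:
```python
from h import *
crop('w5',280,150,370,310,4,'cw5')
for u,v in [(323,191),(323,228)]:print(px('w5',u,v,.058).round(4))
print('eyA',px('w5',532,125,.05),'eyB',px('w5',527,267,.05))
```

```text
[0.5752 0.2441 0.058 ]
[0.5399 0.2487 0.058 ]
eyA [0.60929979 0.04972827 0.05      ] eyB [0.47082565 0.04937738 0.05      ]
```

View pics/cw5.png

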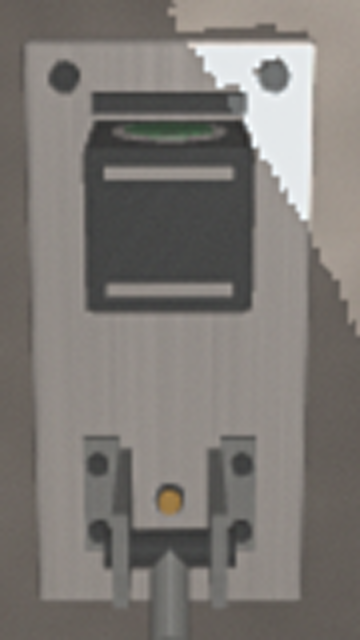

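Emit:
{"name": "apply_moves", "arguments": {"steps": [[[0,0.08,0],0],[[0,0.16,0],0],[[0,0.24,0],0],[[0,0.31,0],0],[[0,0.36,0],0],[[0,0.4,0],0],[[0,0.43,0],0],[[0,0.455,0],0],[[0,0.478,0],0],[[0,0.478,0],0],[[0,0.478,0],0]]}}

```text
time: 10.25
eef_pos: [0.5604, 0.2466, 0.0216]
tool_rot: [-0.14, -2.155, 2.155]
contact_force: [0.8, -0.0, 0.4]
gripper_width: 0.0853
```

Emit:
{"name": "apply_moves", "arguments": {"steps": [[[0,0,0],0],[[0,0,0],0],[[0,0,0],0],[[0,0,0],0],[[0,0,0],0],[[0,0,0],0],[[0,0,0],0],[[0,0,0],0]], "hand": 0, "force": 40}}

```text
time: 11.05
eef_pos: [0.5606, 0.2467, 0.022]
tool_rot: [-0.141, -2.156, 2.154]
contact_force: [-1.0, 0.1, 6.2]
gripper_width: 0.0396
```

Run:
```python
from h import *
snap('wrist','w6');plan(.560,.247,.02,-.126+np.pi)
```

```text
t 11.1 pos [0.5605 0.2467 0.022 ] yaw 3.0123 w 0.0399
shift [ 0.0011  0.004  -0.0005] turn -0.0005
```

View pics/w6.png

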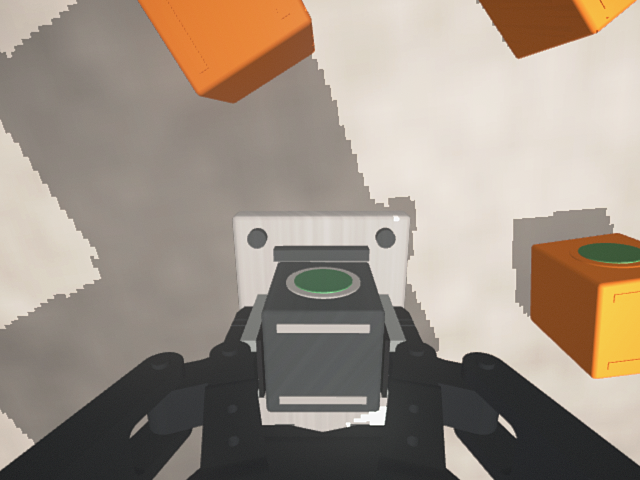

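Emit:
{"name": "apply_moves", "arguments": {"steps": [[[0,-0.01,0],0],[[0,-0.03,0],0],[[0,-0.06,0],0],[[0,-0.1,0],0],[[0,-0.15,0],0],[[0,-0.2,0],0],[[0,-0.25,0],0],[[0,-0.3,0],0],[[0,-0.34,0],0],[[0,-0.36,0],0],[[0,-0.36,0],0],[[0,-0.36,0],0]]}}

```text
time: 12.3
eef_pos: [0.5596, 0.2463, 0.201]
tool_rot: [-0.139, -2.154, 2.155]
contact_force: [0.6, 0.5, -2.1]
gripper_width: 0.0394
```

Run:
```python
from h import *
plan(.557,-.2557,.2,.089+np.pi)
```

```text
t 12.3 pos [0.5596 0.2463 0.201 ] yaw 3.0124 w 0.0394
shift [-0.1241  0.0022  0.9963] turn -0.0347
```

Emit:
{"name": "apply_moves", "arguments": {"steps": [[[-0.005,0,0.04],0],[[-0.012,0,0.1],-0.003],[[-0.022,0,0.17],-0.006],[[-0.03,0,0.24],-0.009],[[-0.04,0,0.32],-0.012],[[-0.05,0,0.4],-0.015],[[-0.06,0,0.48],-0.018],[[-0.07,0,0.56],-0.021],[[-0.08,0,0.64],-0.024],[[-0.09,0,0.72],-0.027],[[-0.1,0,0.8],-0.03],[[-0.11,0,0.88],-0.032],[[-0.117,0,0.94],-0.0335],[[-0.122,0,0.98],-0.0347],[[-0.124,0,0.996],-0.0347],[[-0.124,0,0.996],-0.0347],[[-0.124,0,0.996],-0.0347]]}}

```text
time: 14.0
eef_pos: [0.557, -0.2543, 0.2005]
tool_rot: [-0.098, 2.178, -2.175]
contact_force: [0.3, -0.3, -1.1]
gripper_width: 0.0398
```

Run:
```python
from h import *
snap('wrist','w7');plan(.557,-.2557,.2,.089+np.pi)
for p in [(.557,-.2557,.008),(.4725,-.2627,.008),(.6413,-.2477,.008)]:print(proj('w7',p))
```

```text
t 14.05 pos [ 0.5572 -0.2541  0.2008] yaw -3.0521 w 0.0399
shift [0.0006 0.0016 0.0032] turn 0.0001
[324.24096849 209.76374902]
[323.60100448 294.06110759]
[323.78769955 112.0267262 ]
```

View pics/w7.png

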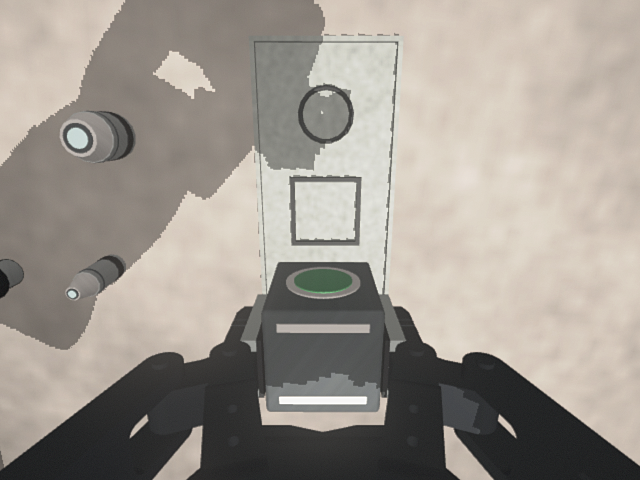

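Run:
```python
from h import *
for n,u,v,z in [('sq',325.5,211,.008),('small',326,114,.008),('wide',77,138,.05),('slim',72.5,294,.064)]:print(n,px('w7',u,v,z).round(4))
plan(.5563,-.2562,.014,.089+np.pi)
```

```text
sq [ 0.5559 -0.257   0.008 ]
small [ 0.6399 -0.2497  0.008 ]
wide [ 0.6051 -0.0633  0.05  ]
slim [ 0.481  -0.0551  0.064 ]
t 14.05 pos [ 0.5572 -0.2541  0.2008] yaw -3.0521 w 0.0399
shift [0.0017 0.3736 0.0044] turn 0.0001
```

Emit:
{"name": "apply_moves", "arguments": {"steps": [[[0.0015,0.04,0.002],0],[[0.0015,0.1,0.004],0],[[0.0015,0.16,0.0045],0],[[0.0015,0.22,0.0045],0],[[0.0015,0.27,0.0045],0],[[0.0015,0.31,0.0045],0],[[0.0015,0.335,0.0045],0],[[0.0015,0.35,0.0045],0],[[0.0015,0.356,0.0045],0],[[0.0015,0.36,0.0045],0],[[0.0015,0.364,0.0045],0],[[0.0015,0.368,0.0045],0],[[0.0015,0.371,0.0045],0],[[0.0015,0.373,0.0045],0],[[0.0015,0.373,0.0045],0],[[0.0015,0.373,0.0045],0]]}}

```text
time: 15.65
eef_pos: [0.5569, -0.2577, 0.0149]
tool_rot: [-0.096, 2.176, -2.176]
contact_force: [0.7, -0.1, -1.5]
gripper_width: 0.0397
```

Run:
```python
from h import *
snap('wrist','w8');plan(.5563,-.2562,.014,.089+np.pi);print(bot.sense()['contact_force'])
```

```text
t 15.7 pos [ 0.5569 -0.2577  0.0149] yaw -3.0529 w 0.0391
shift [ 0.0009  0.0018 -0.0031] turn -0.0
[ 0.74879914 -0.49840077 -1.44502019]
```

View pics/w8.png

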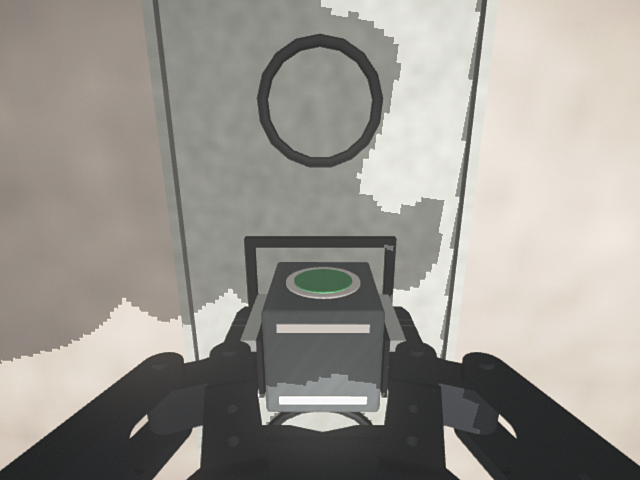

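Emit:
{"name": "apply_moves", "arguments": {"steps": [[[0,0.002,0],0],[[0,0.002,0],0],[[0,0.002,0],0]]}}

```text
time: 16.0
eef_pos: [0.557, -0.2577, 0.014]
tool_rot: [-0.096, 2.176, -2.176]
contact_force: [-0.4, 0.4, 1.6]
gripper_width: 0.0396
```

Emit:
{"name": "apply_moves", "arguments": {"steps": [[[0,0.001,0],0],[[0,0.001,0],0]]}}

```text
time: 16.2
eef_pos: [0.557, -0.2577, 0.014]
tool_rot: [-0.096, 2.176, -2.176]
contact_force: [-1.8, 0.5, 7.0]
gripper_width: 0.0395
```

Emit:
{"name": "apply_moves", "arguments": {"steps": [[[0,0,0],0],[[0,0,0],0],[[0,0,0],0],[[0,0,0],0],[[0,-0.02,0],0],[[0,-0.06,0],0],[[0,-0.12,0],0],[[0,-0.2,0],0],[[0,-0.28,0],0],[[0,-0.36,0],0],[[0,-0.42,0],0],[[0,-0.42,0],0],[[0,-0.42,0],0]], "hand": 0.8}}

```text
time: 17.5
eef_pos: [0.557, -0.2577, 0.2245]
tool_rot: [-0.095, 2.174, -2.176]
contact_force: [-1.1, 0.0, -1.6]
gripper_width: 0.0684
```

Run:
```python
from h import *
snap('wrist','w9');plan(.606,-.0635,.2,.089+np.pi)
```

```text
t 17.55 pos [ 0.5563 -0.2574  0.2232] yaw -3.0528 w 0.0685
shift [-0.1333  0.0464 -0.3775] turn -0.0
```

View pics/w9.png

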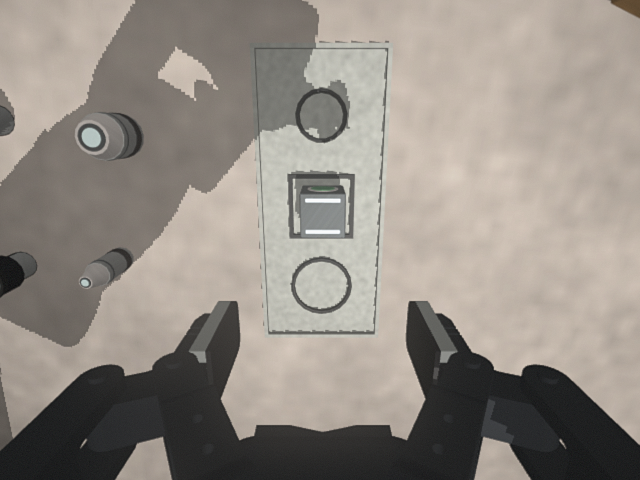

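Run:
```python
from h import *
for n,u,v,z in [('cubetop',323,214.5,.050),('seat',321.5,206,.008),('large',321.5,285,.008),('small',322,115,.008),('wide',91,138,.05),('slim',85.5,282,.064)]:print(n,px('w9',u,v,z).round(4))
```

```text
cubetop [ 0.5574 -0.2583  0.05  ]
seat [ 0.5558 -0.2571  0.008 ]
large [ 0.472  -0.2644  0.008 ]
small [ 0.64   -0.2501  0.008 ]
wide [ 0.6045 -0.0635  0.05  ]
slim [ 0.4816 -0.0553  0.064 ]
```

Emit:
{"name": "apply_moves", "arguments": {"steps": [[[-0.035,0.01,-0.095],0],[[-0.07,0.02,-0.19],0],[[-0.1,0.03,-0.28],0],[[-0.133,0.045,-0.377],0],[[-0.133,0.045,-0.377],0],[[-0.133,0.045,-0.377],0],[[-0.133,0.045,-0.377],0],[[-0.133,0.045,-0.377],0]], "hand": 1}}

```text
time: 18.35
eef_pos: [0.6059, -0.0653, 0.2005]
tool_rot: [-0.096, 2.177, -2.177]
contact_force: [0.2, -0.6, -0.0]
gripper_width: 0.0852
```

Run:
```python
from h import *
snap('wrist','w10');plan(.605,-.0635,.010,.089+np.pi)
```

```text
t 18.4 pos [ 0.606  -0.0654  0.2007] yaw -3.0547 w 0.0854
shift [ 0.0016  0.3813 -0.004 ] turn -0.0003
```

View pics/w10.png

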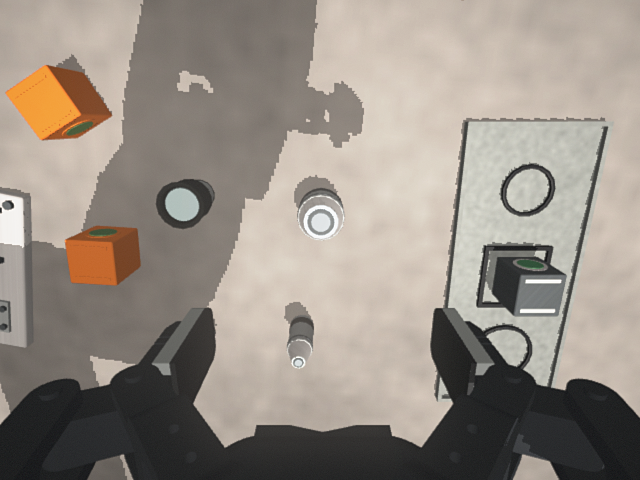

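Run:
```python
from h import *
p=px('w10',320,221,.05);print(p,px('w10',298,362,.064));plan(p[0],p[1],.010,.089+np.pi)
```

```text
[ 0.60606414 -0.06334375  0.05      ] [ 0.48173347 -0.0547791   0.064     ]
t 18.4 pos [ 0.606  -0.0654  0.2007] yaw -3.0547 w 0.0854
shift [-0.0005  0.3813 -0.0041] turn -0.0003
```

Emit:
{"name": "apply_moves", "arguments": {"steps": [[[0,0.06,-0.002],0],[[0,0.12,-0.004],0],[[0,0.18,-0.004],0],[[0,0.24,-0.004],0],[[0,0.29,-0.004],0],[[0,0.33,-0.004],0],[[0,0.355,-0.004],0],[[0,0.37,-0.004],0],[[0,0.378,-0.004],0],[[0,0.378,-0.004],0]]}}

```text
time: 19.4
eef_pos: [0.6064, -0.0622, 0.012]
tool_rot: [-0.096, 2.176, -2.176]
contact_force: [-0.2, 0.2, 0.3]
gripper_width: 0.0853
```

Emit:
{"name": "apply_moves", "arguments": {"steps": [[[0,0,0],0],[[0,0,0],0],[[0,0,0],0],[[0,0,0],0],[[0,0,0],0],[[0,0,0],0],[[0,0,0],0],[[0,0,0],0]], "hand": 0, "force": 40}}

```text
time: 20.2
eef_pos: [0.6067, -0.0621, 0.0127]
tool_rot: [-0.096, 2.175, -2.176]
contact_force: [-0.8, -0.4, 5.8]
gripper_width: 0.039
```

Run:
```python
from h import *
snap('wrist','w11');plan(.472,-.2635,.2,.089+np.pi)
```

```text
t 20.25 pos [ 0.6067 -0.062   0.0127] yaw -3.0527 w 0.0387
shift [ 0.3037 -0.3748  0.3775] turn -0.0
```

View pics/w11.png

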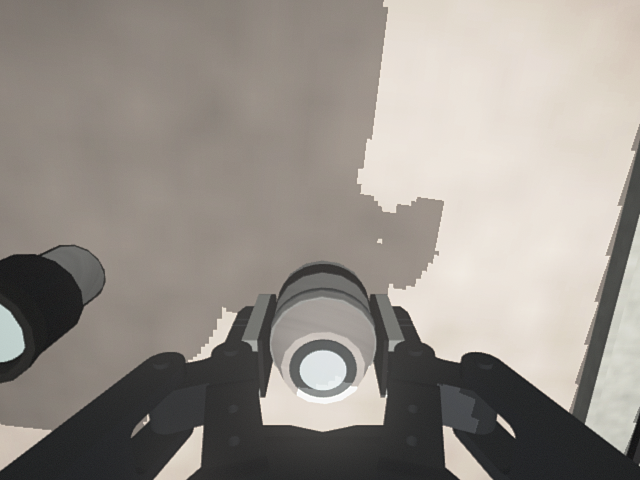

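Run:
```python
from h import *
print(px('w11',322,371,.05))
```

```text
[ 0.60430704 -0.06225017  0.05      ]
```

Emit:
{"name": "apply_moves", "arguments": {"steps": [[[0,-0.01,0],0],[[0,-0.03,0],0],[[0,-0.06,0],0],[[0,-0.1,0],0],[[0,-0.16,0],0],[[0,-0.22,0],0],[[0.02,-0.28,0.03],0],[[0.06,-0.33,0.08],0],[[0.11,-0.36,0.14],0],[[0.16,-0.37,0.2],0],[[0.21,-0.37,0.26],0],[[0.26,-0.37,0.32],0],[[0.29,-0.37,0.36],0],[[0.304,-0.37,0.378],0],[[0.304,-0.37,0.378],0],[[0.304,-0.37,0.378],0]]}}

```text
time: 21.85
eef_pos: [0.4719, -0.2633, 0.1973]
tool_rot: [-0.096, 2.176, -2.176]
contact_force: [-0.2, 0.5, -2.6]
gripper_width: 0.0384
```

Run:
```python
from h import *
snap('wrist','w12');plan(.472,-.2635,.018,.089+np.pi)
```

```text
t 21.9 pos [ 0.4721 -0.263   0.1971] yaw -3.0523 w 0.0389
shift [0.0005 0.3582 0.001 ] turn 0.0001
```

View pics/w12.png

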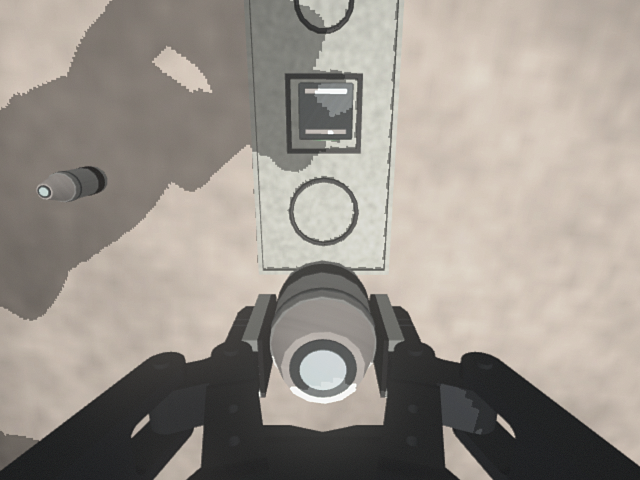

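Run:
```python
from h import *
p=px('w12',323.5,211,.008);print(p);plan(.4725,-.264,.0175,.089+np.pi)
```

```text
[ 0.47190493 -0.26420872  0.008     ]
t 21.9 pos [ 0.4721 -0.263   0.1971] yaw -3.0523 w 0.0389
shift [-0.0004  0.3592  0.0021] turn 0.0001
```

Emit:
{"name": "apply_moves", "arguments": {"steps": [[[0,0.04,0.002],0],[[0,0.1,0.002],0],[[0,0.16,0.002],0],[[0,0.22,0.002],0],[[0,0.27,0.002],0],[[0,0.3,0.002],0],[[0,0.325,0.002],0],[[0,0.34,0.002],0],[[0,0.346,0.002],0],[[0,0.35,0.002],0],[[0,0.354,0.002],0],[[0,0.357,0.002],0],[[0,0.359,0.002],0],[[0,0.359,0.002],0],[[0,0.359,0.002],0]]}}

```text
time: 23.4
eef_pos: [0.4717, -0.2648, 0.0175]
tool_rot: [-0.096, 2.176, -2.176]
contact_force: [-0.7, 0.5, -3.6]
gripper_width: 0.0386
```

Emit:
{"name": "apply_moves", "arguments": {"steps": [[[0,0.001,0],0],[[0,0.001,0],0],[[0,0.001,0],0]]}}

```text
time: 23.7
eef_pos: [0.4716, -0.2647, 0.0168]
tool_rot: [-0.097, 2.176, -2.176]
contact_force: [-0.3, -0.6, -3.1]
gripper_width: 0.0384
```

Emit:
{"name": "apply_moves", "arguments": {"steps": [[[0,0.001,0],0],[[0,0.002,0],0],[[0,0.002,0],0]]}}

```text
time: 24.0
eef_pos: [0.4717, -0.2648, 0.0167]
tool_rot: [-0.097, 2.176, -2.176]
contact_force: [-2.9, 0.9, 9.1]
gripper_width: 0.0391
```

Contact is confirmed, so I'll release and retreat.

Emit:
{"name": "apply_moves", "arguments": {"steps": [[[0,0,0],0],[[0,0,0],0],[[0,0,0],0],[[0,0,0],0],[[0,-0.02,0],0],[[0,-0.06,0],0],[[0,-0.12,0],0],[[0,-0.2,0],0],[[0,-0.28,0],0],[[0,-0.36,0],0],[[0,-0.42,0],0],[[0,-0.42,0],0],[[0,-0.42,0],0]], "hand": 0.8}}

```text
time: 25.3
eef_pos: [0.4718, -0.2648, 0.2269]
tool_rot: [-0.095, 2.174, -2.176]
contact_force: [0.3, 0.2, 0.1]
gripper_width: 0.0683
```

Run:
```python
from h import *
snap('wrist','w13');plan(.482,-.0553,.2,.089+np.pi)
```

```text
t 25.35 pos [ 0.4711 -0.2644  0.2257] yaw -3.0528 w 0.0684
shift [-0.0587  0.0514 -0.4147] turn -0.0
```

View pics/w13.png

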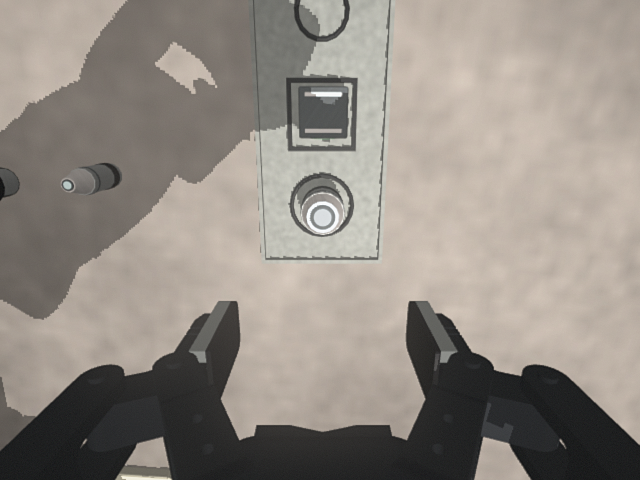

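Both seated parts look well placed. Next is the slim objective.

Emit:
{"name": "apply_moves", "arguments": {"steps": [[[-0.015,0.01,-0.1],0],[[-0.03,0.02,-0.2],0],[[-0.045,0.035,-0.3],0],[[-0.059,0.05,-0.415],0],[[-0.059,0.05,-0.415],0],[[-0.059,0.05,-0.415],0],[[-0.059,0.05,-0.415],0],[[-0.059,0.05,-0.415],0]]}}

```text
time: 26.15
eef_pos: [0.4826, -0.0567, 0.2006]
tool_rot: [-0.096, 2.177, -2.177]
contact_force: [-0.3, -0.0, 0.9]
gripper_width: 0.0684
```

Run:
```python
from h import *
snap('wrist','w14');plan(.482,-.0553,.014,.089+np.pi)
print('wide@13',px('w13',322,217,.054),px('w13',321.5,206,.008))
```

```text
t 26.2 pos [ 0.4827 -0.0568  0.2007] yaw -3.0547 w 0.0684
shift [ 0.0011  0.3735 -0.0031] turn -0.0003
wide@13 [ 0.47022589 -0.26470235  0.054     ] [ 0.47005268 -0.26418694  0.008     ]
```

View pics/w14.png

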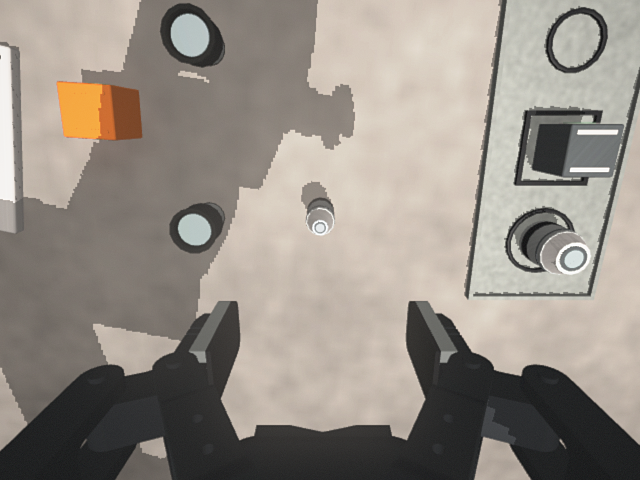

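Run:
```python
from h import *
p=px('w14',320,228.5,.064);print(p,px('w14',317.5,203,.005));plan(p[0],p[1],.014,.089+np.pi)
```

```text
[ 0.48042218 -0.05501089  0.064     ] [ 0.48798407 -0.05165298  0.005     ]
t 26.2 pos [ 0.4827 -0.0568  0.2007] yaw -3.0547 w 0.0684
shift [ 0.0042  0.3735 -0.004 ] turn -0.0003
```

Emit:
{"name": "apply_moves", "arguments": {"steps": [[[0.001,0.06,-0.002],0],[[0.003,0.12,-0.002],0],[[0.003,0.18,-0.002],0],[[0.003,0.23,-0.002],0],[[0.003,0.28,-0.002],0],[[0.003,0.32,-0.002],0],[[0.003,0.345,-0.002],0],[[0.003,0.36,-0.002],0],[[0.003,0.37,-0.002],0],[[0.003,0.37,-0.002],0]]}}

```text
time: 27.2
eef_pos: [0.4812, -0.0548, 0.0158]
tool_rot: [-0.096, 2.176, -2.176]
contact_force: [-0.3, 0.4, 0.6]
gripper_width: 0.0682
```

Emit:
{"name": "apply_moves", "arguments": {"steps": [[[0,0,0],0],[[0,0,0],0],[[0,0,0],0],[[0,0,0],0],[[0,0,0],0],[[0,0,0],0],[[0,0,0],0],[[0,0,0],0]], "hand": 0, "force": 35}}

```text
time: 28.0
eef_pos: [0.4815, -0.0545, 0.0165]
tool_rot: [-0.096, 2.175, -2.176]
contact_force: [-1.8, -0.3, 5.9]
gripper_width: 0.0231
```

Run:
```python
from h import *
snap('wrist','w15');plan(.6405,-.249,.21,.089+np.pi)
```

```text
t 28.05 pos [ 0.4815 -0.0546  0.0165] yaw -3.0527 w 0.023
shift [-0.2827 -0.3866  0.4157] turn -0.0
```

View pics/w15.png

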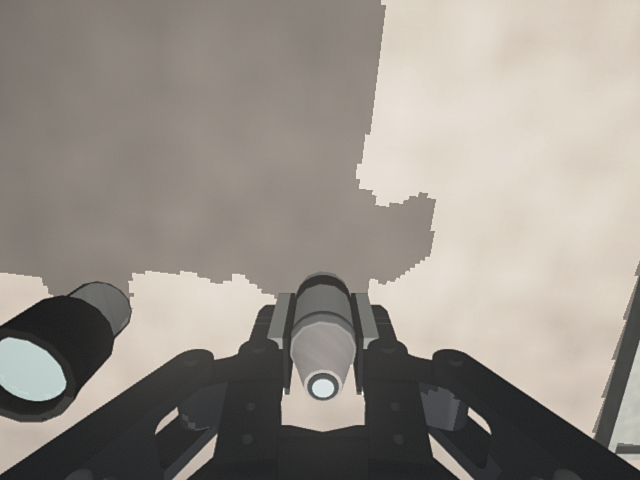

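Emit:
{"name": "apply_moves", "arguments": {"steps": [[[0,-0.01,0],0],[[0,-0.03,0],0],[[0,-0.06,0],0],[[0,-0.1,0],0],[[0,-0.16,0],0],[[0,-0.22,0],0],[[-0.02,-0.28,0.03],0],[[-0.05,-0.33,0.08],0],[[-0.09,-0.36,0.14],0],[[-0.13,-0.38,0.2],0],[[-0.17,-0.387,0.26],0],[[-0.22,-0.387,0.32],0],[[-0.255,-0.387,0.38],0],[[-0.275,-0.387,0.41],0],[[-0.283,-0.387,0.416],0],[[-0.283,-0.387,0.416],0],[[-0.283,-0.387,0.416],0]]}}

```text
time: 29.75
eef_pos: [0.6396, -0.2482, 0.2093]
tool_rot: [-0.098, 2.177, -2.175]
contact_force: [-0.7, 0.6, -2.0]
gripper_width: 0.0228
```

Run:
```python
from h import *
snap('wrist','w16');plan(.6405,-.249,.0215,.089+np.pi)
```

```text
t 29.8 pos [ 0.6396 -0.2481  0.2094] yaw -3.0521 w 0.0231
shift [-0.002   0.3758  0.0022] turn 0.0001
```

View pics/w16.png

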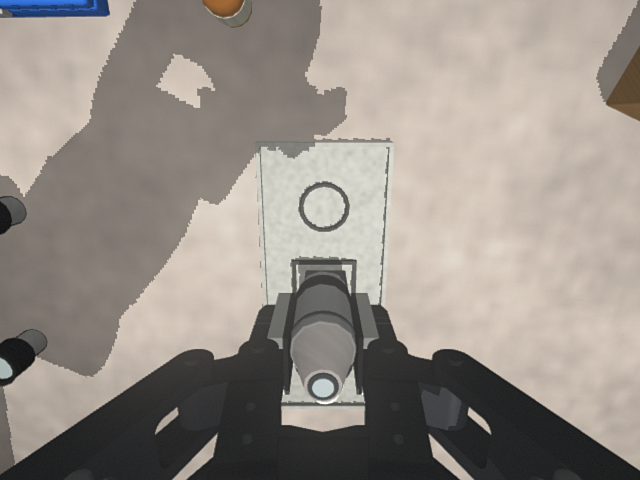

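Run:
```python
from h import *
p=px('w16',324,206,.008);print(p);plan(.6405,-.2495,.0215,.089+np.pi)
```

```text
[ 0.64127962 -0.24927104  0.008     ]
t 29.8 pos [ 0.6396 -0.2481  0.2094] yaw -3.0521 w 0.0231
shift [-0.0019  0.3758  0.0032] turn 0.0001
```

Emit:
{"name": "apply_moves", "arguments": {"steps": [[[-0.001,0.04,0.001],0],[[-0.002,0.1,0.002],0],[[-0.002,0.16,0.002],0],[[-0.002,0.22,0.002],0],[[-0.002,0.27,0.002],0],[[-0.002,0.31,0.002],0],[[-0.002,0.34,0.002],0],[[-0.002,0.356,0.002],0],[[-0.002,0.362,0.002],0],[[-0.002,0.366,0.002],0],[[-0.002,0.37,0.002],0],[[-0.002,0.373,0.002],0],[[-0.002,0.375,0.002],0],[[-0.002,0.375,0.002],0],[[-0.002,0.375,0.002],0]]}}

```text
time: 31.3
eef_pos: [0.6416, -0.2502, 0.022]
tool_rot: [-0.096, 2.176, -2.176]
contact_force: [-0.7, 0.9, -1.6]
gripper_width: 0.023
```

Emit:
{"name": "apply_moves", "arguments": {"steps": [[[0,0.001,0],0],[[0,0.001,0],0],[[0,0.001,0],0]]}}

```text
time: 31.6
eef_pos: [0.6415, -0.2501, 0.0213]
tool_rot: [-0.097, 2.176, -2.176]
contact_force: [-0.5, -1.0, -1.0]
gripper_width: 0.0232
```

Run:
```python
from h import *
snap('wrist','w17');print(bot.sense()['contact_force'],bot.sense()['eef_pos'])
```

```text
[-0.53804575 -0.10121827 -2.16582036] [ 0.64153302 -0.25009604  0.02134618]
```

View pics/w17.png

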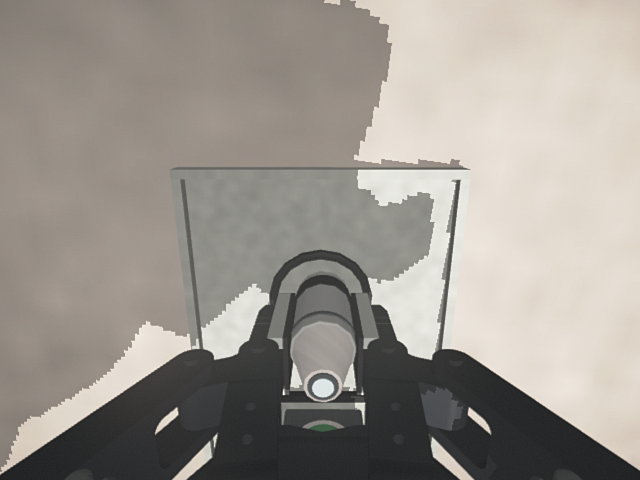

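Emit:
{"name": "apply_moves", "arguments": {"steps": [[[0,0.001,0],0],[[0,0.002,0],0],[[0,0.002,0],0]]}}

```text
time: 31.95
eef_pos: [0.6416, -0.2501, 0.0206]
tool_rot: [-0.097, 2.176, -2.176]
contact_force: [-0.4, 0.1, 1.5]
gripper_width: 0.0228
```

Emit:
{"name": "apply_moves", "arguments": {"steps": [[[0,0.001,0],0],[[0,0.001,0],0]]}}

```text
time: 32.15
eef_pos: [0.6416, -0.2501, 0.0205]
tool_rot: [-0.096, 2.176, -2.176]
contact_force: [-1.8, 0.4, 5.1]
gripper_width: 0.0232
```

Emit:
{"name": "apply_moves", "arguments": {"steps": [[[0,0,0],0],[[0,0,0],0],[[0,0,0],0],[[0,0,0],0],[[0,-0.02,0],0],[[0,-0.06,0],0],[[0,-0.12,0],0],[[0,-0.2,0],0],[[0,-0.28,0],0],[[0.03,-0.36,0],0],[[0.1,-0.42,0],0],[[0.16,-0.5,0],0],[[0.16,-0.56,0],0],[[0.16,-0.56,0],0],[[0.16,-0.56,0],0]], "hand": 0.6}}

```text
time: 33.65
eef_pos: [0.562, -0.2574, 0.3012]
tool_rot: [-0.094, 2.174, -2.176]
contact_force: [-0.7, -0.2, 0.2]
gripper_width: 0.051
```

Run:
```python
from h import *
snap('wrist','w18');snap('scene','s18');snap('top','t18');print(bot.sense()['eef_pos'],bot.sense()['time'])
crop('s18',120,150,390,330,3,'cs18');crop('s18',420,170,520,350,3,'cs18b')
```

```text
[ 0.5613271  -0.25675754  0.29838152] 33.8
```

View pics/w18.png

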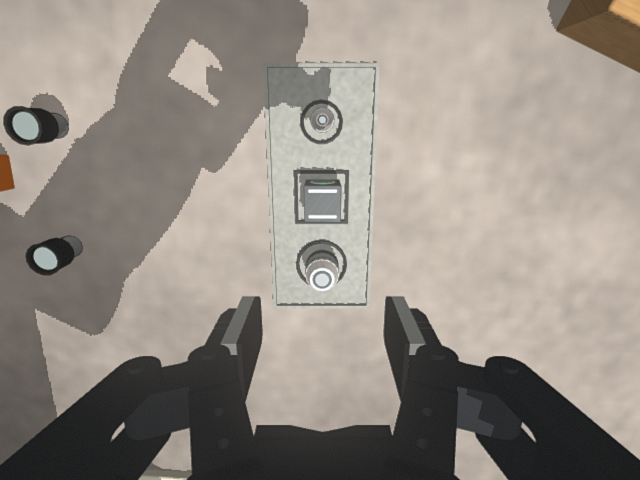

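View pics/cs18.png

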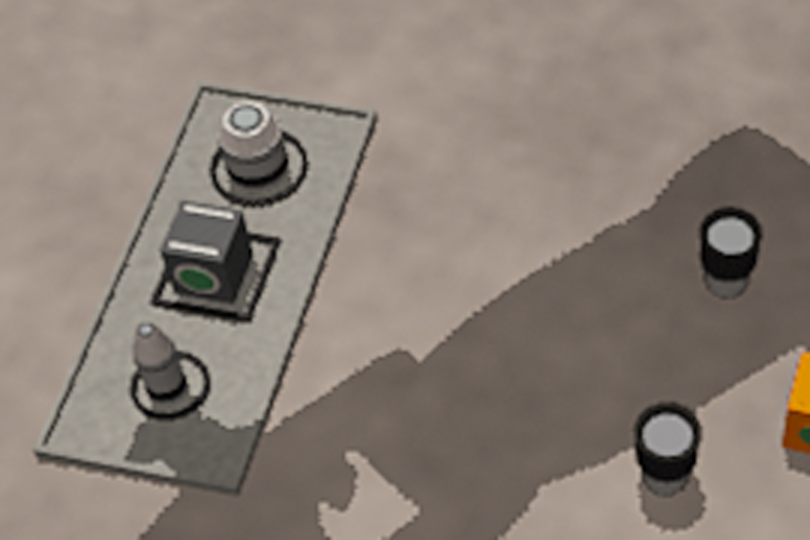

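View pics/cs18b.png

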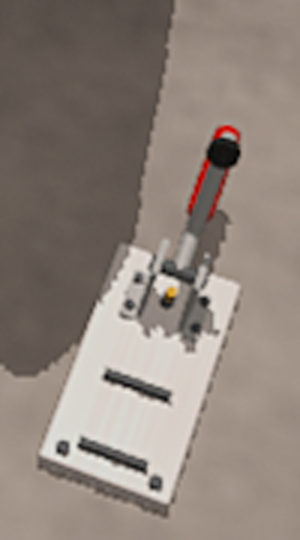

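Run:
```python
from h import *
S=lambda x,y:(120+x/3,150+y/3)
q=lambda p,z:px('s18',*S(*p),z)[:2]
print('wide',q((245,118),.054)-q((259,167),.008));print('slim',q((147,329),.068)-q((171,386),.008));print('cube',q((203,230),.05)-q((216,272),.008))
w=lambda u,v,z:px('w18',u,v,z)[:2]
print('wide',w(321.5,280,.054)-w(321.5,265,.008));print('slim',w(322,120,.068)-w(321.5,121.5,.008));print('cube',w(322,203,.05)-w(321.5,197,.008))
```

```text
wide [-0.00192488 -0.00285322]
slim [-0.00028151 -0.00260243]
cube [-0.00104639 -0.00124612]
wide [-0.00039068 -0.00012403]
slim [ 0.00104609 -0.00050562]
cube [ 0.0014745  -0.00048969]
```

All three parts are within about 3 mm of their seat centres, the clamp is open and the eyepieces haven't moved, so I'm handing the job in.

```bash
python3 -c "
from station import bot
print(bot.close_job())"
```

```text
the job is handed in; nothing more can be done
None
```

The job is done and handed in at about 34 s of the 109 s allowed; handing in gives no verdict. I pushed the clamp handle back with shut fingers until it snapped open. Then I set the cube in the square seat, the wide objective in the large ring and the slim objective in the small ring. Each part was lowered until the force reading showed contact before I let go.

**Last checks:**
- **Seats:** all three parts stand upright, about 1–3.5 mm from their seat centres. The wrist view gave at most 1.6 mm. The scene view read up to 3.4 mm, so the two differ by about 2–3 mm.
- **Clamp:** it is laid back open, and the cube had not visibly moved in the fixture when it opened.
- **Eyepieces:** both are standing in the same places in the scene image as at the start.
- **Robot:** the gripper is empty and about 0.3 m up, clear of everything.

The fingers briefly touched the opened clamp arm (about 4 N) before I backed off. No check failed.

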